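Knock the soaked oak slabs out of the swing jar

ROBOT

A 7-joint arm with a two-finger parallel gripper is mounted at the origin on the work surface. World frame = base frame: x ahead of the robot, y to its left, z up, the work surface at z = 0. Lengths are in mm, angles in degrees, forces in N, time in s.
With the tool pointing down it reaches from about 425 to 875 mm from the base axis. Payload 4.7 kg.
Tool frame: the origin (TCP) lies midway between the tips of the shut fingers; the grasp point (between the pads) lies 19 mm behind it; z points along the fingers, y is the line along which they close (so a half turn about z gives the same grasp; the last joint's range is limited). The gripper opens to 87 mm and grips with 3 to 60 N. Pads are 19 mm wide; open, the fingers measure 117 mm over their backs; the gripper's body (75 mm by 190 mm) begins 51 mm behind the grasp point.
Start: joints at [-69.208, 18.392, -4.016, 83.108, 1.295, 78.541, -3.26], TCP at [222.179, 610.87, 222.587] pointing down, gripper open.
Joint ranges: [-163.93, 163.93], [-17.29, 119.83], [-79.2, 71.16], [3.27, 140.29], [-89.18, 269.18], [5.43, 117.66], [-154.24, 154.24]. Speed limits (degrees/s): [147.25, 147.25, 180, 180, 180, 180, 180].

INTERFACE

Orientations are given as [roll, pitch, yaw] about the fixed x, y, z axes, in that order (R = Rz(yaw) Ry(pitch) Rx(roll)).
In Python, from plant import * gives the robot as it stands.
- The arm moves only by the tool play_rows, never from a script. Its arguments are lists of equal length, an entry for each row: "jaw": the closure in counts, from 0 (fully open) to 255 (shut); "xyz": the shift along the tool's x, y, z in cm, a list of three; "spin": the turn about the tool's z in degrees. In form: {"jaw": [jaw, ...], "xyz": [[tx, ty, tz], ...], "spin": [spin, ...]}. A call has 1 to 12 rows; each row shifts and turns the commanded pose from where the row before left it, along the tool's axes as they then stand; what a row does not reach is not made up. A row lasts 1/8 s, in which the tool goes at most 62.5 mm and 10.7 degrees, less where a joint would pass 70% of its speed; a pose out of reach is approached as far as the arm can. A call is refused whole if a number of a shift passes 6.25 or a number of a turn 10.7, either way. A call with a gripper value outside its range is refused whole. The fingers move at their own pace and stop on an object; "squeeze" is the grip in N (left out, the last holds). Time passes only in rows, so rows that do not move let the fingers close. It gives the time, the measured TCP pose, the force, the opening and the grip force at its end, in the units of the state.
- get_obs(): the state, without advancing time (a new reading comes with each control period).
- capture(name): name is "scene" or "top" or "wrist"; returns (picture, depth): 480x640x3 uint8, red, green, blue; 480x640 float32, mm along the optical axis (not along the pixel's ray), 0 where there is no reading.
- camera_params(name): a dict with "intrinsics" (3x3 intrinsics, pixels), "rvec" (rotation vector, rad) and "tvec" (3), from world to camera coordinates, as OpenCV has them; the wrist camera has in their place "hand_eye" (4x4, takes a point from camera to tool coordinates, whose origin is the TCP and whose axes are the flange's). Camera axes: x right, y down, z forward; pixel columns grow to the right and rows downward; lengths in mm; the calibration is good to about 2 mm. A picture is of the moment at which its call begins: read the wrist's pose just before it. camera_params takes no time and is no camera call.
- job_done(): hands the job in; it is judged then, once.
The state is a dict: "clock": time; "joints": joint angles; "joint_vel": joint speeds; "joint_torque": joint torques, N m; "ee_pos": TCP position; "tcp_rot": TCP orientation; "ft_force": force on the tool from outside, world axes, zero at the start; "moment": the same for the moment, N m; "gripper_width": finger opening in mm; "grasp_force": force on a finger pad.
Only numpy, scipy, OpenCV 4.12 (cv2) and the standard library are available. Lean on these libraries where they do the work, as an engineer would, in place of code of your own. Each camera call takes 0.05 s, during which the arm holds its last target. There are 200 camera calls.

TASK

Swing the jar over by its red handle so that it is upturned above the white tray, and knock it against its stop, without slamming the glass, until its weight on the handle stops dropping and all three stuck oak slabs have fallen into the tray. Then swing the jar back upright onto its rest and let go. Do not pick or touch the slabs with the gripper, and leave the other things on the table where they are.

Things in the scene. Friction and masses are not known exactly. Their poses are not given: they have to be found in the camera images.
- stand: Swing stand fixed to the table: dark steel base plate 180 x 250 mm, 12 mm thick (its y from -40 to +210 mm), two blue posts at x = +-76 mm, 105 mm tall. Origin on the table under the hinge; its x is along the level hinge axis, y level across it, z up.
- pivot (a point): Centre of the stand's hinge, 85 mm above the table; axes as the stand's. A square glass jar on two steel arms rests on the +y side of it and swings about the x axis, up and over to the -y side, where its mouth looks down over the tray.
- jar (a joint): Swing angle of the jar on its damped hinge. 0: jar upright on its rest. It grows as the jar swings up and over, to a stop at 2.18 rad, mouth 35 degrees below level. Let go below about 1 rad it falls back to 0, beyond about 1.75 rad it falls on to the stop. Quicker than 4.5 rad/s towards the stop is slamming; a drop from 0.3 rad reaches about 2 rad/s.
- stop (a point): Rubber-faced stop that ends the jar's swing. The soaked slabs stick to the glass and stay in the jar when it just lies there; each knock shifts them 10 to 80 mm towards the mouth. A good knock: lift the jar 0.3 rad off the stop and let go of the handle, so that it drops. Some 1 to 5 knocks empty it.
- grip (a point): Centre of the red handle sleeve, a level round bar along the stand's x: 24 mm thick, 70 mm long, turning freely on its rod, so it can be held fast along its arc. From the pivot it lies at x = -116 mm, y = 140 cos(q + 0.489) mm, z = 140 sin(q + 0.489) mm, q the jar's angle. The lever that carries it is 46 mm to the +x side of its centre.
- mouth (a point): Centre of the jar's open mouth. Jar 150 mm deep, 120 (x) by 92 mm (y) outside, walls 4 mm. Weight felt: holding the empty jar still 0.3 rad off the stop takes 1.6 to 1.9 N at the handle, along its path; every slab still inside adds 0.5 to 1.2 N, the more the nearer it is to the mouth.
- tray: White open tray fixed to the table beside the stand, on its -y side: 220 mm (x) by 280 mm (y), 60 mm high, walls 5 mm; origin at the centre of its underside.
- oak0_mid (a point): Centre of an oak slab (medium brown wood), 120 mm long (its z axis), 32 mm (x) by 36 mm (y), 105 to 160 g; at the start it stands on end in the jar.
- oak1_mid (a point): Centre of an oak slab (light wood), 120 mm long (its z axis), 32 mm (x) by 36 mm (y), 105 to 160 g; at the start it stands on end in the jar.
- oak2_mid (a point): Centre of an oak slab (dark wood), 120 mm long (its z axis), 32 mm (x) by 36 mm (y), 105 to 160 g; at the start it stands on end in the jar.
- sprayer: Bystander on the table: white trigger spray bottle, 84 mm wide, 220 mm tall; origin at the centre of its underside.
- winebottle: Bystander on the table: green wine bottle, 74 mm wide, 240 mm tall; origin at the centre of its underside.
- measure: Bystander on the table: clear plastic cup, 90 mm wide, 110 mm tall; origin at the centre of its underside.
- lidring: Bystander on the table: flat red plastic ring, 120 mm across, 18 mm tall; origin at the centre of its underside.
- bung: Bystander on the table: orange rubber bung, 62 mm wide, 50 mm tall; origin at the centre of its underside.
- brush: Bystander: a brush lying on the table; origin under its middle.
- canister: Bystander on the table: clear jar with a red cap, 90 mm wide, 100 mm tall; origin at the centre of its underside.

How it is judged:
By the outcome, as a careful person would: the job done as asked, in the order asked, and still so for the second after the job is handed in, with the robot touching nothing.
It also fails if it takes over 72 s, if anything falls off the work surface, if the arm or the gripper's body presses on something with over 40 N, if the wrist force passes 120 N, or if a joint passes its speed limit or range.

## Working session

There is one attempt and no reset: what is moved stays moved. The work goes in short steps, Python scripts to look and compute and a tool call to move; the robot and the scene stay as the last step left them, time stands still between calls to the robot, and variables do not carry over. Pictures are saved under pics/ and viewed, at most 10 in all, crops included, and the job is handed in when it is done.

Besides the shell and the picture viewer there is one more tool, called after ">>>" by a JSON object that holds its "name" and its "arguments", one argument or row to a line. play_rows: Moves the arm, as the interface text tells. Its arguments: {"type":"object","properties":{"jaw":{"type":"array"},"xyz":{"type":"array"},"spin":{"type":"array"},"squeeze":{"type":"number"}},"required":["jaw","xyz","spin"]}

```bash
mkdir -p pics; python3 - <<'E'
from plant import *
import cv2,numpy as np
for n in("scene","top"):
    p,d=capture(n); cv2.imwrite(f"pics/{n}0.png",p[:,:,::-1]); np.save(f"pics/{n}0.npy",d)
    print(n,camera_params(n))
print(camera_params("wrist")); print(get_obs())
E
```

```text
scene {'intrinsics': array([[516.84568923,   0.        , 317.85292708],
       [  0.        , 516.84568923, 231.55150561],
       [  0.        ,   0.        ,   1.        ]]), 'rvec': array([ 1.21021558,  2.55675948, -0.73160813]), 'tvec': array([ 360.23184191, -259.22504805, 1624.428703  ])}
top {'intrinsics': array([[557.95622548,   0.        , 323.79301945],
       [  0.        , 557.95622548, 246.65744384],
       [  0.        ,   0.        ,   1.        ]]), 'rvec': array([ 2.18512975, -2.18058213,  0.0787663 ]), 'tvec': array([ -55.07700788,  525.72363276, 1596.23271232])}
{'intrinsics': array([[367.52147104,   0.        , 316.19586935],
       [  0.        , 367.52147104, 241.79236029],
       [  0.        ,   0.        ,   1.        ]]), 'hand_eye': array([[ 4.09290226e-04, -9.66436129e-01, -2.56906679e-01,
         6.88394374e+01],
       [ 9.99999778e-01,  5.30686614e-04, -4.03199254e-04,
        -1.82495501e+00],
       [ 5.26003262e-04, -2.56906457e-01,  9.66436131e-01,
        -1.62166841e+02],
       [ 0.00000000e+00,  0.00000000e+00,  0.00000000e+00,
         1.00000000e+00]])}
{'clock': 0.1, 'joints': array([-69.20669239,  18.43443493,  -4.01454363,  83.1676093 ,
         1.2929968 ,  78.5426091 ,  -3.25934673]), 'joint_vel': array([-0.00070413, -0.07085978, -0.04294828, -0.10714931, -0.13771579,
       -0.0267927 , -0.02566565]), 'joint_torque': array([ 6.60577734e-05, -4.92573631e+01, -4.05766061e-01, -3.13396096e+01,
       -6.41844794e-02,  3.94738815e-02,  8.84460837e-05]), 'ee_pos': array([222.03079027, 610.36604655, 221.57768922]), 'tcp_rot': array([-1.79900465e+02,  3.90242593e-03,  1.60015600e+02]), 'ft_force': array([-0.07275381,  0.10593487, -0.34283872]), 'moment': array([-0.0294656 ,  0.02183846,  0.00795197]), 'grasp_force': 0.0, 'gripper_width': 87.43791186278352}
```

View pics/scene0.png

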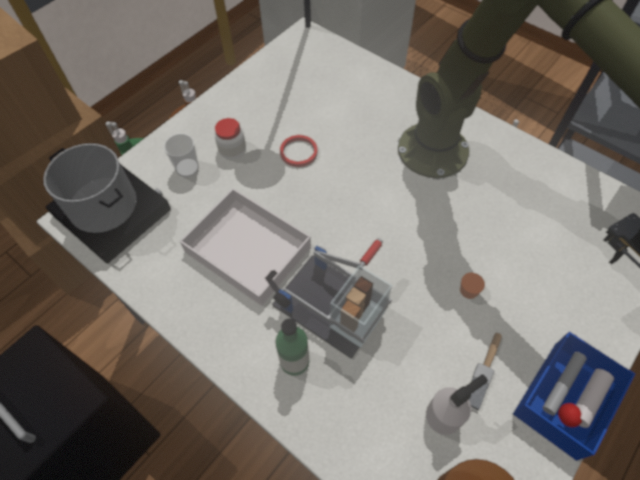

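View pics/top0.png

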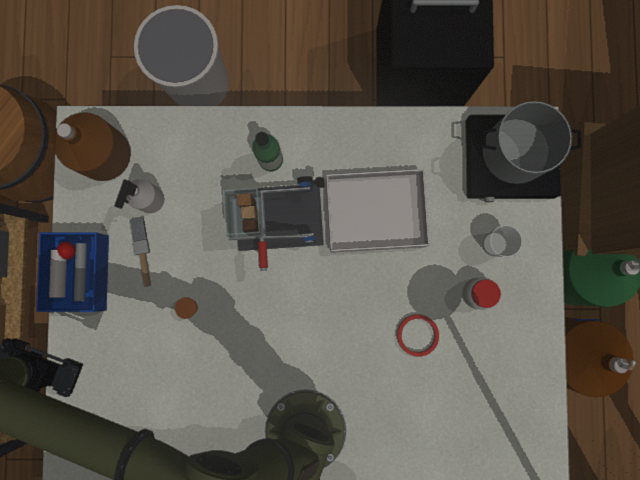

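The stand, with the jar upright and three slabs in it, is at about (270,215) in the top view. The red handle is at (263,255), on the robot's side, and the tray is to the right at (375,208). I'll enlarge the stand to get its corners.

```bash
python3 - <<'E'
import cv2
i=cv2.imread("pics/top0.png")[150:285,205:445]
cv2.imwrite("pics/c1.png",cv2.resize(i,None,fx=3.3333,fy=3.3333,interpolation=cv2.INTER_CUBIC))
E
```

```text
(no output)
```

View pics/c1.png

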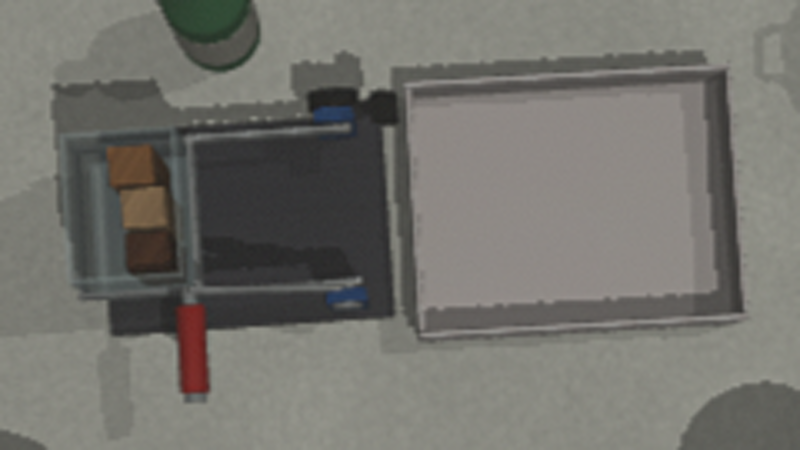

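The handle runs from (182,305) to (207,392) in the crop. The tray rim corners are (408,86), (724,70), (742,316) and (418,334). The post tops are at (333,114) and (347,296).

```bash
cat > h.py <<'E'
import numpy as np,cv2
from plant import *
def ray(cam,uv,z):
    c=camera_params(cam);R=cv2.Rodrigues(c["rvec"])[0];o=-R.T@c["tvec"]
    d=R.T@np.linalg.inv(c["intrinsics"])@[uv[0],uv[1],1]
    return o+d*(z-o[2])/d[2]
E
python3 - <<'E'
from h import *
cr=lambda u,v:(205+u/3.3333,150+v/3.3333)
P=lambda n,u,v,z:print(n,ray("top",cr(u,v),z).round(1))
P("hA",191,305,151);P("hB",196,394,151)
for u,v in((408,86),(724,70),(742,316),(418,334)):P("tray",u,v,60)
P("post",333,112,105);P("post",347,293,105)
P("plate",112,334,12);P("plate",393,317,12);P("plate",384,122,12)
# handle by colour and depth
for n in("top","scene"):
    p=cv2.imread(f"pics/{n}0.png").astype(int);d=np.load(f"pics/{n}0.npy")
    m=(p[...,2]>1.8*p[...,1])&(p[...,2]>1.8*p[...,0])&(p[...,2]>90)
    b=(slice(235,280),slice(250,275)) if n=="top" else (slice(230,275),slice(355,390))
    mm=np.zeros_like(m);mm[b]=m[b]; mm&=d>0
    v,u=np.nonzero(mm);c=camera_params(n);R=cv2.Rodrigues(c["rvec"])[0]
    X=np.linalg.inv(c["intrinsics"])@np.c_[u,v,np.ones_like(u)].T*d[v,u]
    W=(R.T@(X-c["tvec"][:,None])).T
    print(n,len(W),np.median(W,0).round(1),np.percentile(W,5,0).round(),np.percentile(W,95,0).round())
E
```

```text
hA [529.5 109.5 151. ]
hB [458.5 104.7 151. ]
tray [725.3 -63.9  60. ]
tray [ 739.6 -334.1   60. ]
tray [ 528.7 -347.    60. ]
tray [512.8 -72.7  60. ]
post [694.2  -1.5 105. ]
post [543.5 -13.8 105. ]
plate [515.6 193.8  12. ]
plate [530.9 -51.4  12. ]
plate [703.  -43.1  12. ]
top 183 [495.7 106.7 161.6] [464.  99. 156.] [525. 116. 167.]
scene 111 [497.2 113.5 160. ] [471. 108. 155.] [525. 119. 164.]
```

>>> {"name": "play_rows", "arguments": {
  "jaw": [0, 0, 0, 0],
  "xyz": [
    [0, 0, 0],
    [0, 0, 0],
    [0, 0, 0],
    [0, 0, 0]
  ],
  "spin": [-7.9, -7.9, -7.8, 0],
  "squeeze": 30
}}

```text
clock: 0.6
ee_pos: [222.1, 610.5, 222.0]
tcp_rot: [-179.9, -0.0, -176.5]
ft_force: [0.2, -0.1, 0.1]
gripper_width: 87.2
grasp_force: 0.0
```

>>> {"name": "play_rows", "arguments": {
  "jaw": [0, 0, 0, 0, 0, 0, 0, 0, 0, 0, 0, 0],
  "xyz": [
    [-2.15, -4.72, 0.1],
    [-2.15, -4.72, 0.1],
    [-2.15, -4.72, 0.1],
    [-2.15, -4.72, 0.1],
    [-2.15, -4.72, 0.1],
    [-2.15, -4.72, 0.1],
    [-2.15, -4.72, 0.1],
    [-2.15, -4.72, 0.1],
    [-2.15, -4.72, 0.1],
    [-2.15, -4.72, 0.1],
    [-2.15, -4.72, 0.1],
    [0, 0, 0]
  ],
  "spin": [0, 0, 0, 0, 0, 0, 0, 0, 0, 0, 0, 0]
}}

```text
clock: 2.1
ee_pos: [492.4, 102.8, 211.6]
tcp_rot: [-179.9, 0.0, -177.0]
ft_force: [-0.6, 0.2, -0.2]
gripper_width: 86.8
grasp_force: 0.0
```

```bash
python3 - <<'E'
from h import *
o=get_obs();print(o["ee_pos"],o["tcp_rot"],o["joints"].round(1))
p,d=capture("wrist");cv2.imwrite("pics/w1.png",p[:,:,::-1]);np.save("pics/w1.npy",d)
E
```

```text
[492.39304024 102.76249479 211.57984151] [-1.79924447e+02  3.15010171e-02 -1.77016040e+02] [-33.8   0.3  19.1 105.2  -0.   74.5  78.3]
```

View pics/w1.png

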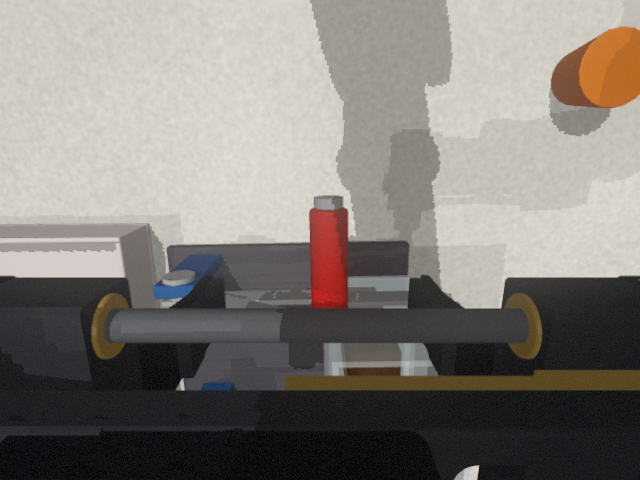

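The wrist view shows the sleeve running straight along the tool x, between the fingers. Its outer end is at (329,207).

```bash
python3 - <<'E'
from h import *
from scipy.spatial.transform import Rotation as Ro
c=camera_params("wrist");H=c["hand_eye"]
R=Ro.from_euler('xyz',[-179.924,.0315,-177.016],degrees=True).as_matrix();t=np.array([492.4,102.8,211.6])
Ki=np.linalg.inv(c["intrinsics"])
for uv in((329,207),(329,290)):
    o=R@H[:3,3]+t;d=R@H[:3,:3]@Ki@[*uv,1]
    print((o+d*(163-o[2])/d[2]).round(1))
d=np.load("pics/w1.npy");print(d[215:300:15,329])
E
```

```text
[457.7 106.1 163. ]
[509.1 109.3 163. ]
[214.2893  215.8434  218.49176 221.20703 222.46248 226.62126]
```

>>> {"name": "play_rows", "arguments": {
  "jaw": [0, 0, 0, 0, 255, 255, 255, 255],
  "xyz": [
    [0.2, 0.5, 2],
    [0, 0, 3],
    [0, 0, 2.95],
    [0, 0, 0],
    [0, 0, 0],
    [0, 0, 0],
    [0, 0, 0],
    [0, 0, 0]
  ],
  "spin": [-0.6, 0, 0, 0, 0, 0, 0, 0],
  "squeeze": 30
}}

```text
clock: 3.15
ee_pos: [489.0, 112.6, 132.6]
tcp_rot: [180.0, 0.1, -175.8]
ft_force: [0.3, -0.2, -0.3]
gripper_width: 55.1
grasp_force: 0.0
```

>>> {"name": "play_rows", "arguments": {
  "jaw": [255, 255, 255, 255, 255],
  "xyz": [
    [0, -0.45, 0],
    [0, 0, 0],
    [0, 0, 0],
    [0, 0, 0],
    [0, 0, 0]
  ],
  "spin": [0.5, 0, 0, 0, 0]
}}

```text
clock: 3.78
ee_pos: [488.8, 110.3, 132.2]
tcp_rot: [179.8, 0.0, -176.2]
ft_force: [0.4, 5.8, -0.0]
gripper_width: 23.1
grasp_force: 30.0
```

```bash
cat >> h.py <<'E'
def arc(qs):
    a=np.array(qs)+.489;y=14*np.cos(a);z=14*np.sin(a)
    return [[0,round(float(i),2),round(float(-j),2)] for i,j in zip(np.diff(y),np.diff(z))]
def where():
    o=get_obs();p=o["ee_pos"]+[0,0,19]-[618.3,-6.,85];s=np.radians(3.6)
    x=p[0]*np.cos(s)+p[1]*np.sin(s);y=-p[0]*np.sin(s)+p[1]*np.cos(s)
    a=np.arctan2(p[2],y);f=o["ft_force"];fy=-f[0]*np.sin(s)+f[1]*np.cos(s)
    print("x",x.round(1),"r",np.hypot(y,p[2]).round(1),"q",(a-.489).round(3),"F path(+q)",(-np.sin(a)*fy+np.cos(a)*f[2]).round(2),"radial",(np.cos(a)*fy+np.sin(a)*f[2]).round(2),"yaw",o["tcp_rot"][2].round(1),o["clock"],f.round(1),o["gripper_width"].round(1))
E
python3 -c "
from h import *
where();print(arc([0,.05,.15]+[.15+.15*k for k in range(1,11)]));print(arc([1.65,1.75,1.83,1.86]))"
```

```text
Traceback (most recent call last):
  File "h.py", line 14, in where
    print("x",x.round(1),"r",np.hypot(y,p[2]).round(1),"q",(a-.489).round(3),"F path(+q)",(-np.sin(a)*fy+np.cos(a)*f[2]).round(2),"radial",(np.cos(a)*fy+np.sin(a)*f[2]).round(2),"yaw",o["tcp_rot"][2].round(1),o["clock"],f.round(1),o["gripper_width"].round(1))
                                                                                                                                                                                                                                       ^^^^^^^^^^^^^^^^^^^^^^^^
AttributeError: 'float' object has no attribute 'round'
```

```bash
sed -i 's/o\["gripper_width"\].round(1)/round(o["gripper_width"],1)/' h.py
python3 -c "
from h import *
where();print(arc([0,.05,.15]+[.15+.15*k for k in range(1,11)]));print(arc([1.65,1.75,1.83,1.86]))"
```

```text
x -121.9 r 140.7 q 0.0 F path(+q) -2.73 radial 5.1 yaw -176.2 3.775 [ 0.4  5.8 -0. ] 23.1
[[0, -0.34, -0.61], [0, -0.78, -1.16], [0, -1.37, -1.59], [0, -1.6, -1.36], [0, -1.78, -1.11], [0, -1.93, -0.83], [0, -2.03, -0.53], [0, -2.09, -0.22], [0, -2.1, 0.09], [0, -2.06, 0.4], [0, -1.98, 0.71], [0, -1.85, 0.99]]
[[0, -1.14, 0.81], [0, -0.85, 0.73], [0, -0.3, 0.29]]
```

>>> {"name": "play_rows", "arguments": {
  "jaw": [255, 255, 255, 255, 255],
  "xyz": [
    [0, -0.14, -0.61],
    [0, -0.78, -1.16],
    [0, -1.37, -1.59],
    [0, -1.6, -1.36],
    [0, -1.78, -1.11]
  ],
  "spin": [0, 0, 0, 0, 0],
  "squeeze": 40
}}

```text
clock: 4.4
ee_pos: [492.8, 53.9, 189.5]
tcp_rot: [179.8, 0.0, -176.1]
ft_force: [5.0, 6.0, -11.5]
gripper_width: 23.0
grasp_force: 39.9
```

```bash
python3 -c "
from h import *
where()"
```

```text
x -121.5 r 140.8 q 0.581 F path(+q) -10.51 radial -7.39 yaw -176.1 4.4 [  5.    6.  -11.5] 23.0
```

Tracking well; continuing over the top.

>>> {"name": "play_rows", "arguments": {
  "jaw": [255, 255, 255, 255, 255, 255, 255, 255, 255, 255, 255, 255],
  "xyz": [
    [0, -1.93, -0.83],
    [0, -2.03, -0.53],
    [0, -2.09, -0.22],
    [0, -2.1, 0.09],
    [0, -2.06, 0.4],
    [0, -1.98, 0.71],
    [0, -1.85, 0.99],
    [0, -1.14, 0.81],
    [0, -0.85, 0.73],
    [0, -0.3, 0.29],
    [0, 0, 0],
    [0, 0, 0]
  ],
  "spin": [0, 0, 0, 0, 0, 0, 0, 0, 0, 0, 0, 0]
}}

```text
clock: 5.9
ee_pos: [504.6, -111.5, 165.8]
tcp_rot: [-179.9, 0.2, -176.3]
ft_force: [5.2, 1.4, -4.3]
gripper_width: 22.8
grasp_force: 40.0
```

```bash
python3 -c "
from h import *
where()"
```

```text
x -120.1 r 139.9 q 1.859 F path(+q) 2.21 radial -3.79 yaw -176.3 5.9 [ 5.2  1.4 -4.3] 22.8
```

>>> {"name": "play_rows", "arguments": {
  "jaw": [255, 255, 0, 0, 0, 0, 0, 0],
  "xyz": [
    [0, 0, 0],
    [0, 0, 0],
    [0, 0, 0],
    [0, -1, -6],
    [0, 0, 0],
    [0, 0, 0],
    [0, 0, 0],
    [0, 0, 0]
  ],
  "spin": [0, 0, 0, 0, 0, 0, 0, 0]
}}

```text
clock: 6.9
ee_pos: [503.2, -121.3, 224.9]
tcp_rot: [180.0, -0.1, -176.3]
ft_force: [-1.2, -0.8, -0.4]
gripper_width: 74.9
grasp_force: 0.0
```

```bash
python3 - <<'E'
from h import *
where()
p,d=capture("scene");q,e=capture("top")
a=cv2.resize(p[170:370,150:420,::-1],None,fx=2.9,fy=2.9);b=cv2.resize(q[150:285,205:445,::-1],None,fx=2,fy=2)
cv2.imwrite("pics/k1.png",a);cv2.imwrite("pics/k1t.png",b)
E
```

```text
x -122.1 r 192.1 q 1.678 F path(+q) 0.86 radial 0.1 yaw -176.3 6.9 [-1.2 -0.8 -0.4] 74.9
```

View pics/k1.png

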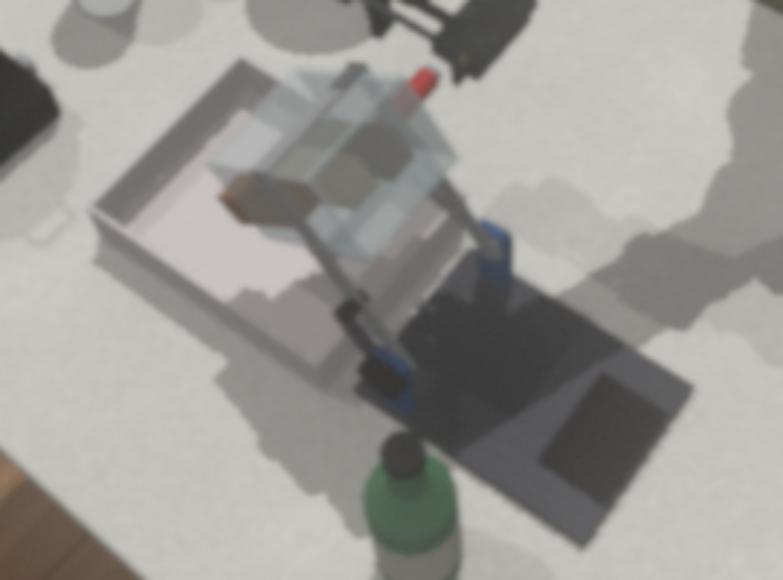

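The jar lies on its stop with the handle at about (425,85) in the crop. The medium brown slab now sticks out of the mouth and all three are still inside. I'll regrip for the next knock.

>>> {"name": "play_rows", "arguments": {
  "jaw": [60, 60, 60, 255, 255, 255, 255, 255, 255, 255, 255],
  "xyz": [
    [0, -1.65, 3.5],
    [0, 0, 3],
    [0, 0, 3],
    [0, 0, 0],
    [0, 0, 0],
    [0, 0, 0],
    [0, 0, 0],
    [0, 0, 0],
    [0, 0, 0],
    [0, 0, 0],
    [0, 0, 0]
  ],
  "spin": [0, 0, 0, 0, 0, 0, 0, 0, 0, 0, 0]
}}

```text
clock: 8.38
ee_pos: [505.2, -137.4, 131.3]
tcp_rot: [180.0, 0.0, -176.3]
ft_force: [-1.1, 3.5, 4.8]
gripper_width: 23.0
grasp_force: 40.0
```

```bash
python3 -c "
from h import *
where();print(arc([2.18,2.1,1.98,1.88,1.85]))"
```

```text
x -121.1 r 140.2 q 2.168 F path(+q) -5.9 radial -0.87 yaw -176.3 8.375 [-1.1  3.5  4.8] 23.0
[[0, 0.55, -0.98], [0, 0.97, -1.37], [0, 0.93, -1.05], [0, 0.3, -0.3]]
```

>>> {"name": "play_rows", "arguments": {
  "jaw": [255, 255, 255, 255, 255, 255, 255],
  "xyz": [
    [0, 0.55, -1.05],
    [0, 0.97, -1.37],
    [0, 0.93, -1.05],
    [0, 0.3, -0.3],
    [0, 0, 0],
    [0, 0, 0],
    [0, 0, 0]
  ],
  "spin": [0, 0, 0, 0, 0, 0, 0]
}}

```text
clock: 9.25
ee_pos: [503.2, -110.3, 168.3]
tcp_rot: [180.0, -0.0, -176.3]
ft_force: [3.8, 2.2, -7.7]
gripper_width: 22.8
grasp_force: 40.0
```

```bash
python3 -c "
from h import *
where()"
```

```text
x -121.4 r 140.9 q 1.84 F path(+q) 3.87 radial -6.87 yaw -176.3 9.25 [ 3.8  2.2 -7.7] 22.8
```

>>> {"name": "play_rows", "arguments": {
  "jaw": [0, 0, 0, 0, 0, 0],
  "xyz": [
    [0, 0, 0],
    [0, -1, -6],
    [0, 0, 0],
    [0, 0, 0],
    [0, 0, 0],
    [0, 0, 0]
  ],
  "spin": [0, 0, 0, 0, 0, 0]
}}

```text
clock: 10.0
ee_pos: [503.2, -120.4, 227.7]
tcp_rot: [180.0, -0.1, -176.3]
ft_force: [-0.0, -0.8, -0.8]
gripper_width: 75.1
grasp_force: 0.0
```

```bash
python3 - <<'E'
from h import *
where()
p,d=capture("scene");q,e=capture("top")
a=cv2.resize(p[170:370,150:420,::-1],None,fx=2,fy=2);b=cv2.resize(q[150:285,310:445,::-1],(200,400))
cv2.imwrite("pics/k2.png",np.hstack([a,cv2.resize(q[150:285,310:445,::-1],(250,400))]))
E
```

```text
x -122.1 r 193.9 q 1.666 F path(+q) 1.17 radial -0.23 yaw -176.3 10.0 [-0.  -0.8 -0.8] 75.1
```

View pics/k2.png

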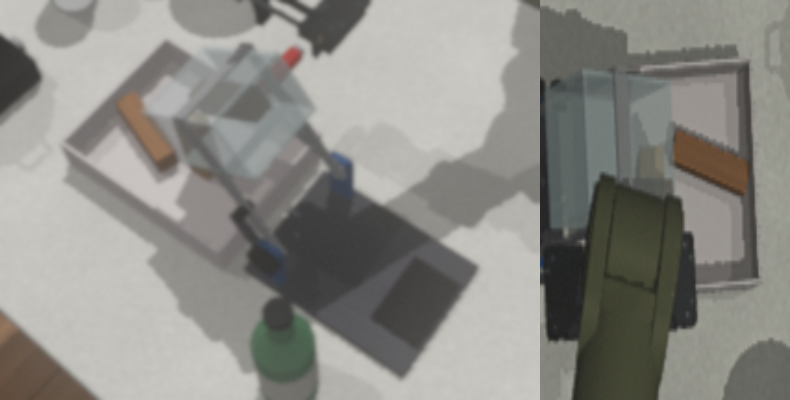

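The medium slab is in the tray at (145,130). One of the others seems to lie under the mouth at (205,170). I'll knock again.

>>> {"name": "play_rows", "arguments": {
  "jaw": [60, 60, 60, 255, 255, 255, 255, 255, 255, 255, 255],
  "xyz": [
    [0, -1.7, 3.5],
    [0, 0, 3],
    [0, 0, 3.2],
    [0, 0, 0],
    [0, 0, 0],
    [0, 0, 0],
    [0, 0, 0],
    [0, 0, 0],
    [0, 0, 0],
    [0, 0, 0],
    [0, 0, 0]
  ],
  "spin": [0, 0, 0, 0, 0, 0, 0, 0, 0, 0, 0]
}}

```text
clock: 11.48
ee_pos: [505.2, -137.4, 132.1]
tcp_rot: [180.0, 0.0, -176.3]
ft_force: [-0.7, -0.3, 4.2]
gripper_width: 23.1
grasp_force: 40.0
```

>>> {"name": "play_rows", "arguments": {
  "jaw": [255, 255, 255, 255, 255, 255, 255],
  "xyz": [
    [0, 0.55, -1.0],
    [0, 0.97, -1.37],
    [0, 0.93, -1.05],
    [0, 0.3, -0.3],
    [0, 0, 0],
    [0, 0, 0],
    [0, 0, 0]
  ],
  "spin": [0, 0, 0, 0, 0, 0, 0]
}}

```text
clock: 12.35
ee_pos: [503.3, -110.4, 168.8]
tcp_rot: [-180.0, 0.0, -176.3]
ft_force: [2.6, -2.1, -1.2]
gripper_width: 22.7
grasp_force: 40.0
```

```bash
python3 -c "
from h import *
where()"
```

```text
x -121.4 r 141.3 q 1.838 F path(+q) 2.44 radial 0.65 yaw -176.3 12.35 [ 2.6 -2.1 -1.2] 22.7
```

>>> {"name": "play_rows", "arguments": {
  "jaw": [0, 0, 0, 0, 0, 0],
  "xyz": [
    [0, 0, 0],
    [0, -1, -6],
    [0, 0, 0],
    [0, 0, 0],
    [0, 0, 0],
    [0, 0, 0]
  ],
  "spin": [0, 0, 0, 0, 0, 0]
}}

```text
clock: 13.1
ee_pos: [503.1, -119.6, 227.8]
tcp_rot: [180.0, -0.1, -176.3]
ft_force: [-0.1, -0.5, 0.9]
gripper_width: 75.2
grasp_force: 0.0
```

```bash
python3 - <<'E'
from h import *
where()
p,d=capture("scene");q,e=capture("top")
a=cv2.resize(p[170:300,190:340,::-1],(500,433),interpolation=cv2.INTER_CUBIC)
cv2.imwrite("pics/k3.png",np.hstack([a,cv2.resize(q[150:285,310:445,::-1],(290,433))]))
E
```

```text
x -122.1 r 193.5 q 1.662 F path(+q) -0.07 radial 1.09 yaw -176.3 13.1 [-0.1 -0.5  0.9] 75.2
```

View pics/k3.png

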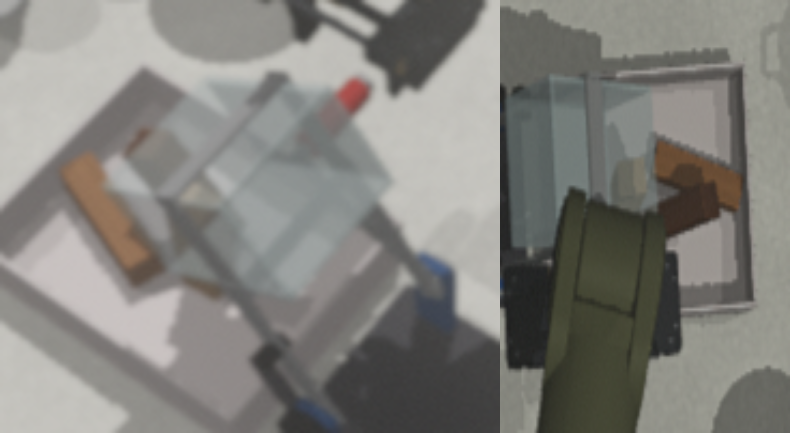

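The medium and dark slabs are in the tray. The light one shows through the glass at (205,200), but I can't tell whether it's inside the jar or below it. I'll lift, weigh with averaged readings, and look.

>>> {"name": "play_rows", "arguments": {
  "jaw": [60, 60, 60, 255, 255, 255, 255, 255, 255, 255, 255],
  "xyz": [
    [0, -1.7, 3.5],
    [0, 0, 3],
    [0, 0, 3.2],
    [0, 0, 0],
    [0, 0, 0],
    [0, 0, 0],
    [0, 0, 0],
    [0, 0, 0],
    [0, 0, 0],
    [0, 0, 0],
    [0, 0, 0]
  ],
  "spin": [0, 0, 0, 0, 0, 0, 0, 0, 0, 0, 0]
}}

```text
clock: 14.58
ee_pos: [505.2, -137.3, 132.3]
tcp_rot: [-180.0, 0.1, -176.3]
ft_force: [-0.4, -1.1, 3.6]
gripper_width: 23.3
grasp_force: 40.0
```

>>> {"name": "play_rows", "arguments": {
  "jaw": [255, 255, 255, 255, 255, 255, 255],
  "xyz": [
    [0, 0.55, -1.0],
    [0, 0.97, -1.37],
    [0, 0.93, -1.05],
    [0, 0.3, -0.3],
    [0, 0, 0],
    [0, 0, 0],
    [0, 0, 0]
  ],
  "spin": [0, 0, 0, 0, 0, 0, 0]
}}

```text
clock: 15.45
ee_pos: [503.3, -110.2, 169.1]
tcp_rot: [-180.0, 0.0, -176.3]
ft_force: [2.2, -4.5, 1.8]
gripper_width: 23.0
grasp_force: 40.0
```

```bash
python3 - <<'E'
from h import *
for k in range(8): where();p,d=capture("scene")
cv2.imwrite("pics/k4.png",cv2.resize(p[170:300,190:340,::-1],(690,598),interpolation=cv2.INTER_CUBIC))
E
```

```text
x -121.4 r 141.4 q 1.836 F path(+q) 2.14 radial 4.46 yaw -176.3 15.45 [ 2.2 -4.5  1.8] 23.0
x -121.4 r 141.4 q 1.836 F path(+q) 2.94 radial 4.69 yaw -176.3 15.5 [ 1.8 -5.2  1.4] 23.1
x -121.3 r 141.4 q 1.835 F path(+q) 0.98 radial 4.16 yaw -176.3 15.55 [ 1.4 -3.5  2.4] 23.1
x -121.4 r 141.4 q 1.835 F path(+q) 1.27 radial 4.9 yaw -176.3 15.6 [ 1.4 -4.2  2.7] 23.3
x -121.4 r 141.4 q 1.835 F path(+q) 2.83 radial 5.22 yaw -176.3 15.65 [ 2.3 -5.5  1.9] 22.8
x -121.3 r 141.4 q 1.834 F path(+q) 2.16 radial 5.33 yaw -176.3 15.7 [ 1.6 -5.1  2.4] 23.0
x -121.4 r 141.4 q 1.834 F path(+q) 2.14 radial 5.31 yaw -176.3 15.75 [ 1.4 -5.1  2.4] 22.9
x -121.4 r 141.3 q 1.834 F path(+q) 1.6 radial 5.17 yaw -176.3 15.8 [ 1.1 -4.6  2.7] 22.5
```

View pics/k4.png

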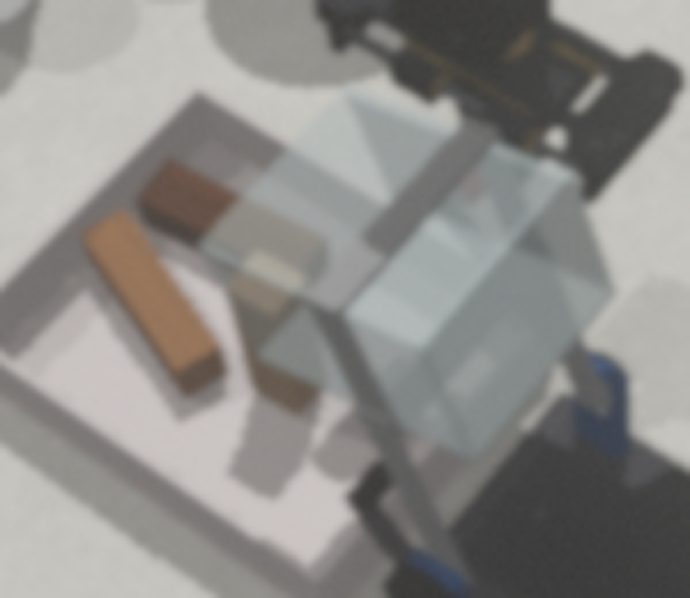

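The light slab is outside the jar, in the tray at (285,350), and it has stayed put through the last two views. The weight averages about 2.0 N, close to empty. I'll do one more knock and weighing to confirm it has stopped dropping.

>>> {"name": "play_rows", "arguments": {
  "jaw": [0, 0, 0, 0, 0, 0],
  "xyz": [
    [0, 0, 0],
    [0, -1, -6],
    [0, 0, 0],
    [0, 0, 0],
    [0, 0, 0],
    [0, 0, 0]
  ],
  "spin": [0, 0, 0, 0, 0, 0]
}}

```text
clock: 16.6
ee_pos: [503.1, -118.9, 227.9]
tcp_rot: [180.0, -0.1, -176.3]
ft_force: [-0.2, 0.4, 0.2]
gripper_width: 75.1
grasp_force: 0.0
```

>>> {"name": "play_rows", "arguments": {
  "jaw": [60, 60, 60, 255, 255, 255, 255, 255, 255, 255, 255],
  "xyz": [
    [0, -1.7, 3.5],
    [0, 0, 3],
    [0, 0, 3.3],
    [0, 0, 0],
    [0, 0, 0],
    [0, 0, 0],
    [0, 0, 0],
    [0, 0, 0],
    [0, 0, 0],
    [0, 0, 0],
    [0, 0, 0]
  ],
  "spin": [0, 0, 0, 0, 0, 0, 0, 0, 0, 0, 0]
}}

```text
clock: 17.98
ee_pos: [505.3, -137.3, 131.4]
tcp_rot: [-179.9, 0.1, -176.3]
ft_force: [1.8, -3.7, 0.7]
gripper_width: 23.1
grasp_force: 40.0
```

>>> {"name": "play_rows", "arguments": {
  "jaw": [255, 255, 255, 255, 255, 255, 255],
  "xyz": [
    [0, 0.55, -0.9],
    [0, 0.97, -1.37],
    [0, 0.88, -1.0],
    [0, 0.2, -0.2],
    [0, 0, 0],
    [0, 0, 0],
    [0, 0, 0]
  ],
  "spin": [0, 0, 0, 0, 0, 0, 0]
}}

```text
clock: 18.85
ee_pos: [503.5, -112.0, 166.2]
tcp_rot: [-179.9, 0.1, -176.3]
ft_force: [0.2, -4.8, 2.8]
gripper_width: 22.7
grasp_force: 40.0
```

```bash
python3 - <<'E'
from h import *
for k in range(8): where();p,d=capture("scene")
cv2.imwrite("pics/k5.png",cv2.resize(p[170:300,190:340,::-1],(690,598),interpolation=cv2.INTER_CUBIC))
print(arc([1.87,1.8,1.68,1.53]+[1.53-.15*k for k in range(1,9)]));print(arc([.33,.2,.1,.03,0]))
E
```

```text
x -121.3 r 140.6 q 1.859 F path(+q) 1.44 radial 5.39 yaw -176.3 18.85 [ 0.2 -4.8  2.8] 22.7
x -121.3 r 140.6 q 1.859 F path(+q) 2.99 radial 5.57 yaw -176.3 18.9 [ 0.5 -6.   1.9] 23.2
x -121.3 r 140.6 q 1.859 F path(+q) 0.85 radial 6.01 yaw -176.3 18.95 [ 0.6 -4.8  3.7] 22.8
x -121.3 r 140.6 q 1.859 F path(+q) 1.89 radial 5.65 yaw -176.3 19.0 [ 0.1 -5.3  2.7] 22.8
x -121.3 r 140.6 q 1.859 F path(+q) 1.88 radial 5.3 yaw -176.3 19.05 [ 0.6 -5.   2.5] 23.1
x -121.3 r 140.6 q 1.859 F path(+q) 0.86 radial 5.32 yaw -176.3 19.1 [ 0.5 -4.3  3.2] 23.0
x -121.3 r 140.6 q 1.859 F path(+q) 2.21 radial 6.23 yaw -176.3 19.15 [ 0.7 -5.9  2.9] 22.9
x -121.3 r 140.6 q 1.859 F path(+q) 1.25 radial 5.61 yaw -176.3 19.2 [ 0.2 -4.8  3.1] 22.8
[[0, 0.71, -0.67], [0, 1.33, -1.03], [0, 1.82, -1.05], [0, 1.95, -0.76], [0, 2.05, -0.46], [0, 2.09, -0.15], [0, 2.09, 0.16], [0, 2.04, 0.47], [0, 1.95, 0.77], [0, 1.81, 1.05], [0, 1.64, 1.31]]
[[0, 1.25, 1.33], [0, 0.83, 1.12], [0, 0.52, 0.83], [0, 0.2, 0.37]]
```

The mean is 1.67 N, so the jar is empty. Swinging it back.

>>> {"name": "play_rows", "arguments": {
  "jaw": [255, 255, 255, 255, 255, 255, 255, 255, 255, 255, 255],
  "xyz": [
    [0, 0.65, -0.72],
    [0, 1.33, -1.03],
    [0, 1.82, -1.05],
    [0, 1.95, -0.76],
    [0, 2.05, -0.46],
    [0, 2.09, -0.15],
    [0, 2.09, 0.16],
    [0, 2.04, 0.47],
    [0, 1.95, 0.77],
    [0, 1.81, 1.05],
    [0, 1.64, 1.31]
  ],
  "spin": [0, 0, 0, 0, 0, 0, 0, 0, 0, 0, 0]
}}

```text
clock: 20.62
ee_pos: [489.4, 84.1, 168.3]
tcp_rot: [-180.0, -0.1, -176.3]
ft_force: [-0.3, -2.7, -5.7]
gripper_width: 23.4
grasp_force: 40.0
```

```bash
python3 -c "
from h import *
where()"
```

```text
x -123.0 r 141.7 q 0.318 F path(+q) -2.01 radial -5.99 yaw -176.3 20.625 [-0.3 -2.7 -5.7] 23.4
```

>>> {"name": "play_rows", "arguments": {
  "jaw": [255, 255, 255, 255, 255, 255],
  "xyz": [
    [0, 1.0, 1.1],
    [0, 0.75, 1.0],
    [0, 0.5, 0.75],
    [0, 0.25, 0.4],
    [0, 0.1, 0.2],
    [0, 0, 0]
  ],
  "spin": [0, 0, 0, 0, 0, 0]
}}

```text
clock: 21.38
ee_pos: [487.7, 109.5, 134.9]
tcp_rot: [180.0, -0.1, -176.3]
ft_force: [-4.7, 1.7, -3.8]
gripper_width: 23.0
grasp_force: 40.0
```

```bash
python3 -c "
from h import *
where()"
```

```text
x -123.0 r 141.4 q 0.02 F path(+q) -4.32 radial -0.08 yaw -176.3 21.375 [-4.7  1.7 -3.8] 23.0
```

>>> {"name": "play_rows", "arguments": {
  "jaw": [255, 255, 0, 0, 0, 0, 0, 0, 0, 0, 0, 0],
  "xyz": [
    [0, 0.13, 0.25],
    [0, 0, 0],
    [0, 0, 0],
    [0, 0, 0],
    [0, 0, 0],
    [0, 0, 0],
    [0, 0, 0],
    [0, 0, -3],
    [0, 0, -5],
    [0, 0, -5],
    [2, 0, -3],
    [0, 0, 0]
  ],
  "spin": [0, 0, 0, 0, 0, 0, 0, 0, 0, 0, 0, 0]
}}

```text
clock: 22.88
ee_pos: [469.7, 109.6, 295.7]
tcp_rot: [179.9, 0.3, -176.3]
ft_force: [0.1, 0.0, 0.7]
gripper_width: 86.9
grasp_force: 0.0
```

```bash
python3 - <<'E'
from h import *
where()
p,d=capture("scene")
cv2.imwrite("pics/f.png",cv2.resize(p[100:400,170:490,::-1],(640,600),interpolation=cv2.INTER_CUBIC))
E
```

```text
x -141.1 r 261.3 q 0.584 F path(+q) 0.29 radial 0.6 yaw -176.3 22.875 [0.1 0.  0.7] 86.9
```

View pics/f.png

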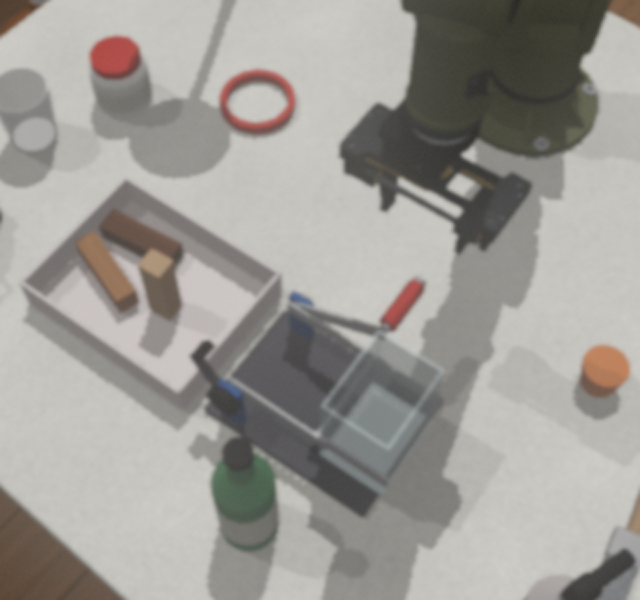

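All three slabs are in the tray: medium at (108,270), dark at (140,235), and light standing on end at (160,285). The jar is empty and upright on its rest at (385,405). The gripper is clear and the bystanders are undisturbed.

```bash
python3 -c "
from plant import *
print(job_done())"
```

```text
the job is handed in; nothing more can be done
None
```

The job is handed in after four knocks: all three slabs are in the tray, the empty jar is back upright on its rest and released, and the last picture shows the other things in view undisturbed.

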